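Put the oven scraper in its block and open the safety-capped cleaner bottle

ROBOT

A 7-joint arm with a two-finger parallel gripper is mounted at the origin on the work surface. World frame = base frame: x ahead of the robot, y to its left, z up, the work surface at z = 0. Lengths are in m, angles in rad, forces in N, time in s.
With the tool pointing down it reaches from about 0.425 to 1.025 m from the base axis. Payload 9.4 kg.
Tool frame: the origin (TCP) lies midway between the tips of the shut fingers; the grasp point (between the pads) lies manip.pinch_z behind it (manip.pinch_z is the distance from the TCP to the grasp point, in m); z points along the fingers, y is the line along which they close (so a half turn about z gives the same grasp; the last joint's range is limited). The gripper opens to 85 mm and grips with 20 to 120 N. Pads are 22 mm wide; open, the fingers measure 114 mm over their backs; the gripper's body (76 mm by 85 mm) begins 54 mm behind the grasp point. The pads swing forward as they close: fully open they stand 13 mm farther back than shut.
Start: joints at [-1.369, 0.599, -0.003, 1.599, 0.002, 0.943, -0.08], TCP at [0.2, 0.697, 0.231] pointing down, gripper open.
Joint ranges: [-2.57, 2.57], [-0.35, 1.97], [-1.29, 1.29], [0.11, 2.56], [-1.05, 4.19], [0.11, 1.86], [-2.63, 2.63]. Speed limits (rad/s): [2.22, 2.22, 3.01, 3.01, 3.14, 3.14, 3.14].

INTERFACE

Orientations are given as a unit quaternion [x, y, z, w].
In Python, from cell import manip gives the robot as it stands.
- The arm moves only by the tool play_rows, never from a script. Its argument "moves" is a list of rows, each an object with "travel": the shift along the world's x, y, z in cm, a list of three; "roll": the turn about the world's z in rad. In form: [{"travel": [tx, ty, tz], "roll": roll}, ...]. A call has 1 to 5 rows; each row is the pose to reach, as a shift and turn from the pose commanded when the call began; what a row does not reach only later rows make up. A row lasts 1/10 s, in which the tool goes at most 50 mm and 8.59 degrees, less where a joint would pass 70% of its speed; a pose out of reach is approached as far as the arm can. A call with a gripper value outside its range is refused whole. "claw" is the closure, from -1 (fully open) to 1 (shut), set as the call begins (left out, the last holds). The fingers move at their own pace and stop on an object; "force" is the grip in N (left out, the last holds). Time passes only in rows, so rows that repeat a pose let the fingers close. It gives the time, the measured TCP pose, the force, the opening and the grip force at its end, in the units of the state.
- manip.observe(): the state, without advancing time (a new reading comes with each control period).
- manip.get_image(name): name is "scene" or "top" or "wrist"; returns (picture, depth): 480x640x3 uint8, red, green, blue; 480x640 float32, m along the optical axis (not along the pixel's ray), 0 where there is no reading.
- manip.camera_info(name): a dict with "fx", "fy", "cx", "cy" (pixels), "view" (4x4, takes a point from world to camera coordinates); the wrist camera has in their place "tool_from_camera" (4x4, takes a point from camera to tool coordinates, whose origin is the TCP and whose axes are the flange's). Camera axes: x right, y up, looking along -z (the intrinsics and any distortion apply to the point x, -y, -z); pixel columns grow to the right and rows downward; lengths in m; the calibration is good to about 2 mm. A picture is of the moment at which its call begins: read the wrist's pose just before it. camera_info takes no time and is no camera call.
- manip.sign_off(): hands the job in; it is judged then, once.
Trained networks look in the newest picture that a camera, given by its name, has taken for a name from the list of things; names that differ only in an ending like _2 or _b are one class to them, and where a whole thing is asked for, a point or a joint stands for the part that bears it (a point fixed in the world has none). Each returns a list of dicts, best first, with "confidence" (0 to 1); they miss things now and then, are a little off and sometimes report something else, mostly with a low value. They report only what shows in the picture. A call takes as long as a camera call. They do not tell look-alikes from the thing itself.
- manip.silhouettes(camera, target): "region" (480x640 bool, what is visible of it) and "rect" ([left, top, right, bottom] in pixels, round what is visible of it).
The state is a dict: "t": time; "joints": joint angles; "qvel": joint speeds; "tau": joint torques, N m; "position": TCP position; "ee_rot": TCP orientation; "force": force on the tool from outside, world axes, zero at the start; "wrist_torque": the same for the moment, N m; "opening": opening from 0.0 (shut) to 1.0 (fully open); "gripper_force": force on a finger pad.
Only numpy, scipy, OpenCV 4.12 (cv2) and the standard library are available. Lean on these libraries where they do the work, as an engineer would, in place of code of your own. Each camera call takes 0.05 s, during which the arm holds its last target. There are 200 camera calls.

TASK

Get the oven-cleaning kit ready: first slide the blade of the scraper edgewise into the slot of the wooden block, right down and nearly its whole length in, with the handle towards you and standing on the counter, and let go of it. Then press the safety cap of the clamped cleaner bottle down, twist it anticlockwise to free it, lift it off and finish still holding the cap level and still, about a hand's breadth straight above the open bottle. Leave the mug, cup, capsules, jar and spoon where they are.

Things in the scene. Friction and masses are not known exactly. Their poses are not given: they have to be found in the camera images.
- scraper: Loose oven scraper standing on its long narrow side, 0.14 kg. Black box-shaped handle 90 long x 24 wide x 40 high; origin: centre of the handle's underside, x from handle to blade, z up. A flat steel blade, 4 thick, lies in the x-z plane from x = 45 to 130, z = 8 to 42. Centre of mass at x = 20. The blade starts pointing away from the robot (within 20 degrees). Grip across the 24 mm, from above.
- blade_tip (a point): Lower front corner of the scraper's blade, at (130, 0, 8) mm in the scraper's frame; its axes are those of the scraper.
- block: Fixed pale wooden block 80 (x) x 70 (y) x 34 high, left or right on the counter (bottle on the other side); origin: centre of its underside, z up, -x end towards the robot (up to 20 degrees askew). A slot 10 wide runs along x through its middle, open at the top and both ends.
- slot (a point): Centre of the slot's floor, 6 mm above the block's origin, axes as the block. With the handle standing on the counter the blade clears the floor by 2 mm; the handle is too wide for the slot. Well in: handle's front face about 10 mm before the block's -x face, that is scraper origin at block x = -95, blade tip at x = +35.
- bottle: Fixed white cleaner bottle, 72 mm thick, shoulder 88 to 101 mm up, clamped upright in a steel holder with a round foot 110 mm across, 8 high; it cannot move or turn. Origin: centre of the foot's underside, on the counter, z up along the bottle's axis. The neck is 26 mm across, 37 over its locking lugs.
- mouth (a point): Centre of the rim of the bottle's neck, on its axis, 124 mm above the counter (hidden by the cap at first).
- cap: Loose ribbed grey round push-and-turn cap on the bottle, 50 mm across, 34 high, 0.03 kg; origin: centre of its open underside, z up. Locked: underside 112 and top 146 mm above the counter, on the bottle's axis. The top 12 mm are widest (50), the skirt is 48. A spring pushes it up: 5 N locked, 13 N when pressed 8 mm, as far as it goes.
- cap_top (a point): Centre of the cap's top. Pressed 5 to 8 mm and kept down, the cap turns anticlockwise seen from above (+ about z), never clockwise; turned 45 to 135 degrees from its start (60 is good) it is free, may rise 4 mm by its spring, and lifts straight off. Locked, it neither turns nor lifts.
- mug: White mug, 80 mm across, 90 high, with a handle, standing at the left of the counter; bystander. Origin under its centre.
- cup: White handleless espresso cup, 60 mm across, 55 high, at the far middle; bystander. Origin under its centre.
- capsule_a: Gold coffee capsule, 37 mm across, 28 high, far left of the middle; bystander. Origin under its centre.
- capsule_b: Pink coffee capsule, 37 mm across, 28 high, far right of the middle; bystander. Origin under its centre.
- jar: Amber glass jar with a brass-coloured lid, 64 mm across, 85 high, at the right of the counter; bystander. Origin under its centre.
- spoon: Steel spoon, 150 mm long, lying at the left of the counter, pointing away from the robot; bystander.
Mind the look-alikes: they are no part of the job. Of the things like the block, leave any that is pink or yellow; of the rest the smaller one is meant.

How it is judged:
By the outcome, as a careful person would: the job done as asked, in the order asked, and still so for the second after the job is handed in, while the arm keeps its last pose, push and grip.
It also fails if it takes over 54 s, if anything falls off the work surface, if the arm or the gripper's body presses on something with over 40 N, if the wrist force passes 120 N, or if a joint passes its speed limit or range.

## Working session

There is one attempt and no reset: what is moved stays moved. The work goes in short steps, Python scripts to look and compute and a tool call to move; the robot and the scene stay as the last step left them, time stands still between calls to the robot, and variables do not carry over. Pictures are saved under pics/ and viewed, at most 10 in all, crops included, and the job is handed in when it is done.

Besides the shell and the picture viewer there is one more tool, called after ">>>" as name(argument=value, ...) on one line, values as JSON. play_rows: Moves the arm, as the interface text tells. Its arguments: {"type":"object","properties":{"moves":{"type":"array","items":{"type":"object","properties":{"travel":{"type":"array","items":{"type":"number"}},"roll":{"type":"number"}}}},"claw":{"type":"number"},"force":{"type":"number"}},"required":["moves"]}

```bash
mkdir -p pics; ls; cat > h.py <<'E'
import numpy as np,cv2
from cell import manip
def cloud(cam,depth):
    c=manip.camera_info(cam); v,u=np.mgrid[:480,:640]
    x=(u-c['cx'])/c['fx']*depth; y=-(v-c['cy'])/c['fy']*depth
    P=np.stack([x,y,-depth,np.ones_like(depth)],-1)
    if 'view' in c: T=np.linalg.inv(c['view'])
    else:
        from scipy.spatial.transform import Rotation as R
        s=manip.observe(); E=np.eye(4);E[:3,:3]=R.from_quat(s['ee_rot']).as_matrix();E[:3,3]=s['position']
        T=E@np.array(c['tool_from_camera'])
    W=(P@np.array(T).T)[...,:3]; W[depth<=0]=np.nan
    return W
E
python3 - <<'E'
from h import *
for k in ['top','scene']:
    im,d=manip.get_image(k); cv2.imwrite(f'pics/{k}0.png',im[...,::-1]); W=cloud(k,d); np.save(f'{k}.npy',W); 
    c=manip.camera_info(k); print(k,{a:b for a,b in c.items() if a!='view'})
    for n in ['scraper','block','bottle','cap','spoon','mug','cup','jar','capsule_a']:
        for r in manip.silhouettes(k,n):
            if r['confidence']<.2: continue
            p=W[r['region']]; p=p[~np.isnan(p[:,0])]
            print(n,round(r['confidence'],2),np.round(r['rect']),np.median(p,0).round(3),np.percentile(p[:,2],95).round(3))
s=manip.observe();print(s['t'],s['position'],s['ee_rot'],s['opening'],manip.pinch_z)
c=manip.camera_info('wrist');print(c)
E
```

```text
pics
top {'fx': 459.9235178456948, 'fy': 459.9235178456948, 'cx': 319.562528071567, 'cy': 238.7964844090494}
scraper 0.65 [309. 247. 327. 303.] [0.449 0.003 0.041] 0.045
scraper 0.31 [213. 219. 238. 246.] [0.624 0.287 0.034] 0.04
block 0.8 [219. 166. 261. 206.] [0.77  0.235 0.048] 0.054
block 0.7 [212. 220. 239. 246.] [0.624 0.287 0.034] 0.039
block 0.67 [276. 231. 299. 258.] [0.582 0.095 0.034] 0.04
block 0.67 [225. 290. 261. 326.] [0.385 0.227 0.046] 0.051
bottle 0.63 [368. 236. 401. 270.] [ 0.536 -0.2    0.022] 0.099
cap 0.58 [473. 292. 501. 309.] [ 0.407 -0.501  0.084] 0.09
cap 0.53 [384. 238. 400. 255.] [ 0.554 -0.217  0.147] 0.152
spoon 0.94 [168. 270. 185. 319.] [0.47  0.44  0.013] 0.023
mug 0.73 [146. 205. 183. 235.] [0.664 0.48  0.046] 0.092
cup 0.84 [310. 177. 331. 199.] [ 0.766 -0.015  0.028] 0.059
jar 0.57 [472. 291. 503. 310.] [ 0.408 -0.502  0.083] 0.09
capsule_a 0.67 [287. 196. 295. 209.] [0.71  0.075 0.03 ] 0.034
capsule_a 0.55 [336. 201. 343. 214.] [ 0.696 -0.078  0.03 ] 0.035
scene {'fx': 575.3753955034707, 'fy': 575.3753955034707, 'cx': 315.310675761765, 'cy': 236.
[... 630 characters left out ...]
 234. 376. 266.] [0.476 0.006 0.033] 0.043
capsule_a 0.47 [296. 315. 309. 328.] [0.71  0.084 0.028] 0.032
1.0 [0.19952388 0.69697893 0.23123135] [ 1.38923595e-01  9.90303101e-01 -4.30623167e-05  3.05201901e-05] 0.9978729954735497 0.0187
{'fx': 386.6129447423649, 'fy': 386.6129447423649, 'cx': 321.5237632679439, 'cy': 240.89952818778409, 'tool_from_camera': array([[-6.23399810e-04,  9.46584758e-01,  3.22454504e-01,
         8.29360648e-02],
       [ 9.99999563e-01,  3.65251790e-04,  8.61075769e-04,
        -1.40740452e-04],
       [ 6.97304113e-04,  3.22454900e-01, -9.46584572e-01,
        -1.41869252e-01],
       [ 0.00000000e+00,  0.00000000e+00,  0.00000000e+00,
         1.00000000e+00]])}
```

```bash
python3 - <<'E'
import cv2
a=cv2.imread('pics/top0.png')[150:350,140:410]
cv2.imwrite('pics/t1.png',cv2.resize(a,None,fx=2.9,fy=2.9,interpolation=cv2.INTER_CUBIC))
E
```

```text
(no output)
```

View pics/t1.png

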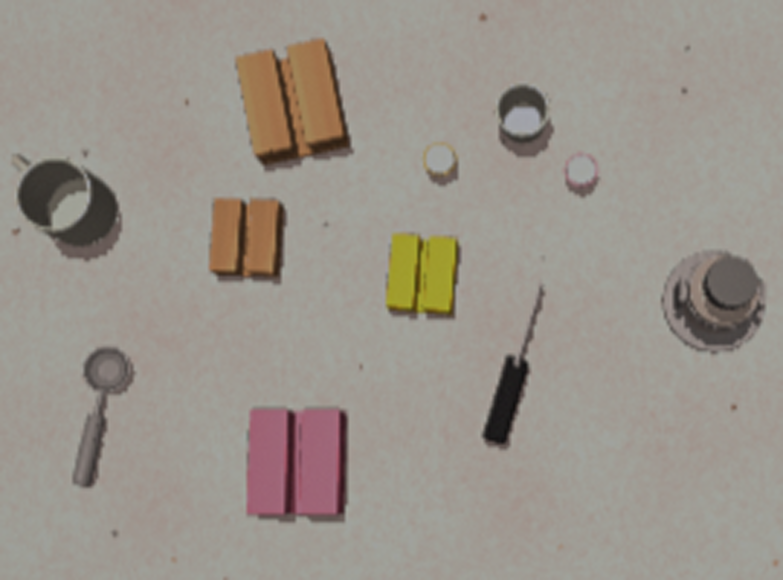

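Candidates (top picture px): large wooden (239,186), small wooden (225,233), yellow (287,244), pink (243,308). By the description, the small wooden one at (225,233), about (0.624, 0.287), is meant. I'll check it up close with the wrist camera while moving there.

>>> play_rows(moves=[{"travel": [3.3, -3.5, 0.8]}, {"travel": [6.6, -7, 1.6]}, {"travel": [9.9, -10.5, 2.4]}, {"travel": [13.2, -14, 3.2]}, {"travel": [16.5, -17.5, 4]}])

```text
invalid input at $.moves[0]: expected keys travel, roll
```

>>> play_rows(moves=[{"travel": [3.3, -3.5, 0.6], "roll": 0.05}, {"travel": [6.6, -7, 1], "roll": 0.1}, {"travel": [9.9, -10.5, 1], "roll": 0.15}, {"travel": [13.2, -14, 1], "roll": 0.2}, {"travel": [16.5, -17.5, 1], "roll": 0.25}])

```text
t: 1.5
position: [0.3657, 0.5206, 0.2415]
ee_rot: [0.013, 1.0, 0.0, 0.0]
force: [-0.4, 0.1, -0.4]
opening: 1.0
gripper_force: 0.0
```

>>> play_rows(moves=[{"travel": [3, -5, 0]}, {"travel": [3, -6, 0]}, {"travel": [3, -6, 0]}, {"travel": [3, -6, 0]}])

```text
invalid input at $.moves[0]: expected keys travel, roll
```

>>> play_rows(moves=[{"travel": [3.2, -3.5, 0.8], "roll": 0}, {"travel": [6.4, -7, 1.6], "roll": 0}, {"travel": [9.6, -10.5, 2.4], "roll": 0}, {"travel": [12.8, -14, 3.2], "roll": 0}, {"travel": [16, -17.5, 4], "roll": 0}])

```text
t: 2.0
position: [0.5257, 0.3454, 0.2819]
ee_rot: [0.014, 1.0, 0.0, 0.0]
force: [0.8, 0.4, 0.4]
opening: 0.999
gripper_force: 0.0
```

>>> play_rows(moves=[{"travel": [2.5, -3, 0], "roll": 0}, {"travel": [4, -5.5, 0], "roll": 0}, {"travel": [4, -5.5, 0], "roll": 0}])

```text
t: 2.3
position: [0.5675, 0.2867, 0.2814]
ee_rot: [0.018, 1.0, -0.001, 0.001]
force: [-0.2, 0.0, 0.3]
opening: 1.003
gripper_force: 0.0
```

```bash
cat > w.py <<'E'
from h import *
import sys
def look(name,tg):
    s=manip.observe()
    im,d=manip.get_image('wrist'); cv2.imwrite(f'pics/{name}.png',im[...,::-1]); W=cloud('wrist',d); np.save(name+'.npy',W)
    print(s['t'],np.round(s['position'],4),s['ee_rot'].round(4) if hasattr(s['ee_rot'],'round') else s['ee_rot'])
    for n in tg:
        for i,r in enumerate(manip.silhouettes('wrist',n)):
            if r['confidence']<.2: continue
            p=W[r['region']]; p=p[~np.isnan(p[:,0])]
            print(n,i,round(r['confidence'],2),np.round(r['rect']),np.median(p,0).round(3))
            h=np.histogram(p[:,2],bins=np.arange(-.01,.2,.005)); print('  z:',[(round(float(a),3),int(c)) for a,c in zip(h[1],h[0]) if c>100])
            np.save(f'{name}_{n}{i}.npy',r['region'])
    return W
if __name__=='__main__': look(sys.argv[1],sys.argv[2:])
E
python3 w.py w1 block
```

```text
2.3 [0.5675 0.2867 0.2814] [ 1.800e-02  9.998e-01 -1.100e-03  7.000e-04]
block 0 0.8 [290. 205. 355. 280.] [0.616 0.288 0.033]
  z: [(0.0, 389), (0.005, 323), (0.03, 3791)]
block 1 0.8 [186.   0. 302.  61.] [0.415 0.22  0.045]
  z: [(0.005, 648), (0.01, 119), (0.015, 126), (0.02, 121), (0.025, 144), (0.03, 123), (0.035, 144), (0.04, 2619), (0.045, 2701)]
block 2 0.65 [100. 170. 186. 254.] [0.577 0.102 0.032]
  z: [(0.0, 196), (0.005, 172), (0.01, 308), (0.015, 329), (0.02, 327), (0.025, 352), (0.03, 4240)]
block 3 0.63 [230. 300. 341. 418.] [0.756 0.239 0.046]
  z: [(0.0, 162), (0.005, 568), (0.01, 266), (0.015, 263), (0.02, 284), (0.025, 293), (0.03, 291), (0.035, 319), (0.04, 421), (0.045, 5722)]
```

View pics/w1.png

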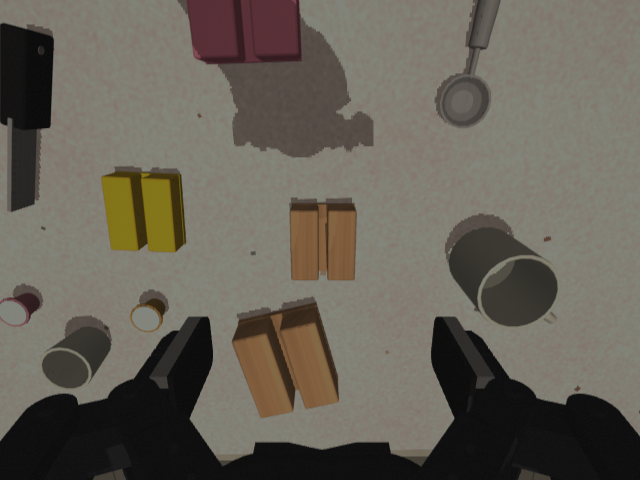

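The small wooden block shows at (323,242), with its slot along x, and the scraper at the left edge (25,110). Next I fit the block and move to look at the scraper.

```bash
python3 - <<'E'
from h import *
W=np.load('w1.npy');r=np.load('w1_block0.npy').astype(np.uint8)
r=cv2.dilate(r,np.ones((5,5)))>0
p=W[r&(np.abs(W[...,2]-.034)<.006)]
print(cv2.minAreaRect((p[:,:2]*1000).astype(np.float32)), np.median(p[:,2]))
g=[]
for x in np.arange(p[:,0].min()+.006,p[:,0].max()-.006,.003):
    y=np.sort(p[abs(p[:,0]-x)<.0016][:,1]); k=np.argmax(np.diff(y)); g.append((x,(y[k]+y[k+1])/2,y[k+1]-y[k],y[0],y[-1]))
g=np.array(g);print((g[::4]*1000).round(1))
for c in (1,3,4):print(np.polyfit(g[:,0]-.62,g[:,c],1))
T=np.load('top.npy'); s=T[240:310,300:335].reshape(-1,3); s=s[(s[:,2]>.032)]
print(cv2.minAreaRect((s[:,:2]*1000).astype(np.float32)))
E
```

```text
((621.42919921875, 287.7882080078125), (70.07567596435547, 79.79544830322266), 87.96320343017578) 0.032868704954492844
[[586.7 289.2  11.4 253.9 323.1]
 [598.7 288.8  11.5 254.4 323. ]
 [610.7 287.9  10.5 253.8 322.9]
 [622.7 287.4  10.7 253.  321.8]
 [634.7 287.   10.8 253.4 321.7]
 [646.7 286.7  10.9 252.6 321.7]]
[-0.04036828  0.28765131]
[-0.03651151  0.25339258]
[-0.03403458  0.3222257 ]
((490.2921447753906, -8.518180847167969), (24.30686378479004, 174.40744018554688), 72.77359008789062)
```

>>> play_rows(moves=[{"travel": [-2.5, -4.2, -0.5], "roll": -0.05}, {"travel": [-5, -8.4, -1], "roll": -0.1}, {"travel": [-7.5, -12.6, -1.5], "roll": -0.15}, {"travel": [-10, -16.8, -2], "roll": -0.2}, {"travel": [-12, -21, -2.5], "roll": -0.25}])

```text
t: 2.9
position: [0.4426, 0.0821, 0.2563]
ee_rot: [0.138, 0.99, 0.0, 0.0]
force: [1.2, -0.3, -0.3]
opening: 0.997
gripper_force: 0.0
```

>>> play_rows(moves=[{"travel": [0, -4, -1], "roll": 0}, {"travel": [0, -6.5, -2], "roll": 0}, {"travel": [0, -6.5, -2], "roll": 0}, {"travel": [0, -6.5, -2], "roll": 0}])

```text
t: 3.3
position: [0.4446, 0.0181, 0.2364]
ee_rot: [0.139, 0.99, 0.0, 0.0]
force: [0.2, 0.5, -0.1]
opening: 0.996
gripper_force: 0.0
```

```bash
python3 w.py w2 scraper; python3 - <<'E'
from h import *
W=np.load('w2.npy');r=np.load('w2_scraper0.npy').astype(np.uint8)
r=cv2.dilate(r,np.ones((5,5)))>0
im=cv2.imread('pics/w2.png').max(2)
p=W[r&(W[...,2]>.03)]
h=W[r&(abs(W[...,2]-.04)<.006)&(im<45)]
for q in (p,h): print(len(q),cv2.minAreaRect((q[:,:2]*1000).astype(np.float32)),np.median(q,0))
E
```

```text
3.3 [0.4446 0.0181 0.2364] [1.385e-01 9.904e-01 3.000e-04 0.000e+00]
scraper 0 0.59 [294. 155. 324. 340.] [0.449 0.005 0.039]
  z: [(0.035, 2160), (0.04, 646)]
2837 ((487.84783935546875, -6.980602264404297), (23.188846588134766, 174.442626953125), 72.85802459716797) [0.44976587 0.00449748 0.03926066]
2431 ((447.3458251953125, 5.456605911254883), (23.08948516845703, 89.4524917602539), 72.86941528320312) [0.44357461 0.00628431 0.03914904]
```

View pics/w2.png

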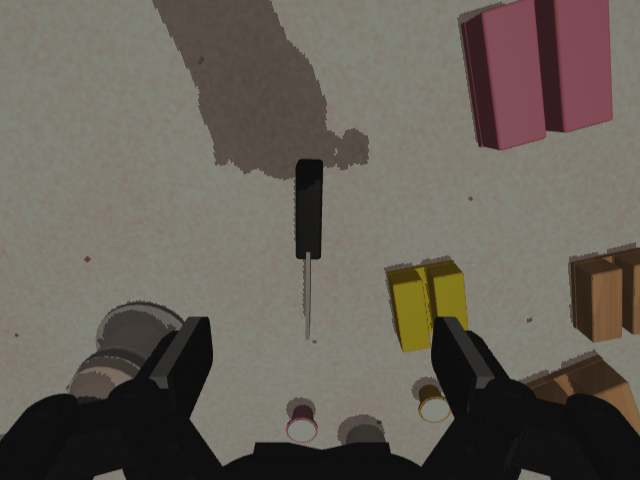

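Scraper fitted at origin (0.4473, 0.0055), yaw -17.1°; in the picture its handle is at (310,208), its blade at (308,300). The block is at (0.6214, 0.2878), yaw -2.1°. Now the grasp.

>>> play_rows(moves=[{"travel": [0.6, -0.8, -4], "roll": -0.01}, {"travel": [1.2, -1.5, -8], "roll": -0.02}, {"travel": [1.2, -1.5, -12.5], "roll": -0.02}, {"travel": [1.2, -1.5, -16.5], "roll": -0.02}, {"travel": [1.2, -1.5, -20], "roll": -0.02}], claw=-1)

```text
t: 3.9
position: [0.4569, 0.0038, 0.0346]
ee_rot: [0.148, 0.989, 0.0, 0.0]
force: [0.2, 0.8, 1.0]
opening: 1.003
gripper_force: 0.0
```

>>> play_rows(moves=[{"travel": [0, 0, -1.6], "roll": 0}, {"travel": [0, 0, -2.6], "roll": 0}, {"travel": [0, 0, -2.6], "roll": 0}])

```text
t: 4.2
position: [0.4578, 0.0037, 0.0111]
ee_rot: [0.148, 0.989, -0.001, -0.003]
force: [0.0, -0.3, 0.5]
opening: 1.001
gripper_force: 0.0
```

>>> play_rows(moves=[{"travel": [0, 0, 0], "roll": 0}, {"travel": [0, 0, 0], "roll": 0}, {"travel": [0, 0, 0], "roll": 0}, {"travel": [0, 0, 0], "roll": 0}, {"travel": [0, 0, 0], "roll": 0}], claw=1, force=40)

```text
t: 4.7
position: [0.4574, 0.002, 0.0127]
ee_rot: [0.149, 0.989, -0.001, -0.002]
force: [-0.4, 1.3, 4.2]
opening: 0.274
gripper_force: 39.3
```

>>> play_rows(moves=[{"travel": [0, 0, 2.5], "roll": 0}, {"travel": [0, 0, 6], "roll": 0}, {"travel": [0.5, 3, 8], "roll": 0.05}, {"travel": [1, 7, 8], "roll": 0.1}, {"travel": [1.5, 11, 8], "roll": 0.15}])

```text
t: 5.2
position: [0.4726, 0.1125, 0.0935]
ee_rot: [0.074, 0.997, -0.001, -0.001]
force: [0.4, -0.6, -1.9]
opening: 0.274
gripper_force: 39.9
```

>>> play_rows(moves=[{"travel": [0.8, 4.2, 0], "roll": 0.05}, {"travel": [1.6, 8.4, 0], "roll": 0.1}, {"travel": [2.4, 12.5, 0], "roll": 0.11}, {"travel": [3.2, 16, 0], "roll": 0.11}, {"travel": [3.4, 18, 0], "roll": 0.11}])

```text
t: 5.7
position: [0.5061, 0.2953, 0.0924]
ee_rot: [0.018, 1.0, 0.0, -0.002]
force: [-0.3, -0.6, -2.5]
opening: 0.273
gripper_force: 39.8
```

>>> play_rows(moves=[{"travel": [0, 0, -1], "roll": 0}, {"travel": [0, 0, -2], "roll": 0}, {"travel": [0, 0, -2], "roll": 0}, {"travel": [0, 0, -2], "roll": 0}])

```text
t: 6.1
position: [0.5057, 0.2898, 0.0718]
ee_rot: [0.02, 1.0, -0.002, -0.003]
force: [0.1, -0.1, -0.1]
opening: 0.272
gripper_force: 39.8
```

```bash
python3 w.py w3 scraper block
```

```text
6.1 [0.5057 0.2898 0.0718] [ 0.0201  0.9998 -0.002  -0.0028]
scraper 0 0.88 [284. 181. 361. 451.] [0.485 0.291 0.098]
  z: [(0.065, 134), (0.07, 151), (0.075, 165), (0.08, 183), (0.085, 204), (0.09, 240), (0.095, 15223), (0.1, 311)]
scraper 1 0.2 [534.   0. 640. 260.] [0.472 0.438 0.01 ]
  z: [(0.0, 2525), (0.005, 2658), (0.01, 4211), (0.015, 1428)]
block 0 0.87 [  2. 322.  96. 468.] [0.574 0.123 0.029]
  z: [(-0.005, 125), (0.0, 924), (0.005, 929), (0.01, 811), (0.015, 847), (0.02, 1049), (0.025, 1077), (0.03, 5506)]
block 1 0.81 [ 17.   3. 280. 155.] [0.406 0.217 0.045]
  z: [(0.0, 184), (0.005, 649), (0.01, 685), (0.015, 799), (0.02, 853), (0.025, 899), (0.03, 917), (0.035, 1041), (0.04, 10312), (0.045, 20680)]
block 2 0.66 [278. 403. 363. 449.] [0.605 0.289 0.033]
  z: [(0.03, 1338)]
```

View pics/w3.png

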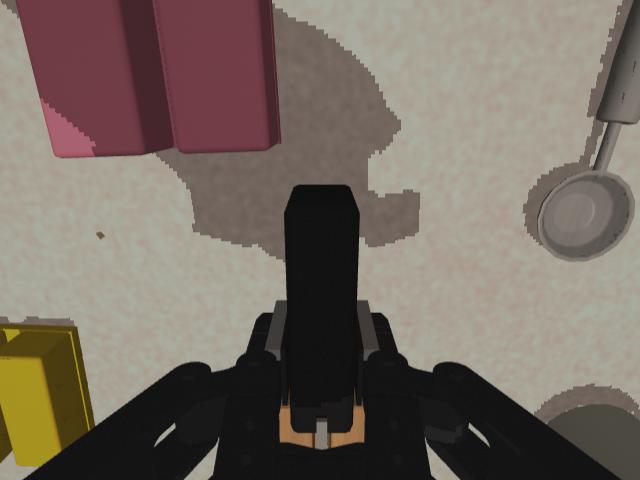

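The scraper is held square at (321,300), with the blade at (321,433) over the wooden block's near end. Now I fit the handle's line against the slot.

```bash
python3 - <<'E'
from h import *
W=np.load('w3.npy');r=np.load('w3_scraper0.npy').astype(np.uint8)
r=cv2.dilate(r,np.ones((5,5)))>0
p=W[r&(abs(W[...,2]-.098)<.006)]
p=p[p[:,0]<.535]
print(cv2.minAreaRect((p[:,:2]*1000).astype(np.float32)))
A=np.c_[p[:,:2]-p[:,:2].mean(0),np.ones(len(p))];print(np.linalg.lstsq(A,p[:,2],rcond=None)[0])
g=np.array([(x,*np.percentile(p[abs(p[:,0]-x)<.002][:,1],[1,50,99])) for x in np.arange(p[:,0].min()+.008,p[:,0].max()-.005,.004)])
m=(g[:,1]+g[:,3])/2;print(np.c_[g[:,0],m,g[:,3]-g[:,1]].round(4)[::3],np.polyfit(g[:,0]-.5,m,1))
# block + blade visible
b=W[390:452,275:368].reshape(-1,3); 
t=b[abs(b[:,2]-.033)<.005]; print(len(t),t.min(0),t.max(0))
for x in np.arange(.583,.64,.006):
    y=np.sort(t[abs(t[:,0]-x)<.003][:,1])
    if len(y)>10: k=np.argmax(np.diff(y));print(round(x,3),y[0].round(4),y[k].round(4),y[k+1].round(4),y[-1].round(4))
s=b[(b[:,2]>.055)&(b[:,0]>.545)]; print(len(s),np.round(s[:: max(1,len(s)//12)],4))
E
```

```text
((493.0260009765625, 290.25189208984375), (25.05272102355957, 84.70616149902344), 88.11076354980469)
[ 0.00535301 -0.00666313  0.09834922]
[[0.4585 0.2918 0.0234]
 [0.4705 0.2913 0.0233]
 [0.4825 0.2909 0.0233]
 [0.4945 0.29   0.0239]
 [0.5065 0.2899 0.0234]
 [0.5185 0.2894 0.0232]] [-0.04079582  0.29015429]
1438 [0.58323481 0.26071457 0.02831291] [0.61600668 0.31095909 0.0354526 ]
0.583 0.2624 0.2677 0.305 0.3099
0.589 0.2614 0.2675 0.3044 0.3109
0.595 0.261 0.2678 0.3044 0.311
0.601 0.2612 0.2801 0.2937 0.3108
0.607 0.2607 0.2805 0.2906 0.3103
0.613 0.2635 0.2803 0.2904 0.3102
3 [[0.5456 0.2889 0.0992]
 [0.545  0.2897 0.0997]
 [0.5452 0.287  0.0999]]
```

```bash
python3 - <<'E'
import cv2
a=cv2.imread('pics/w3.png')[385:460,265:380]
cv2.imwrite('pics/w3c.png',cv2.resize(cv2.convertScaleAbs(a,alpha=1.8),None,fx=6.5,fy=6.5,interpolation=cv2.INTER_NEAREST))
E
```

```text
(no output)
```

View pics/w3c.png

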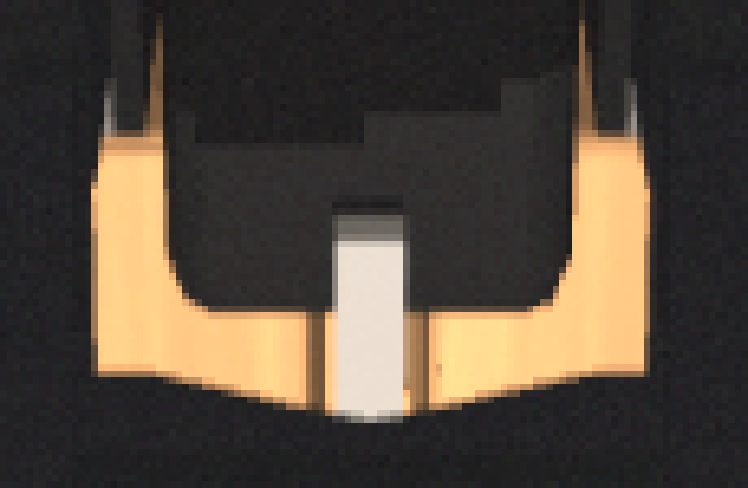

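Blade (u=321.8) and slot (u=322.2) line up in the camera's plane, so no lateral correction is needed. I lower it into the slot.

>>> play_rows(moves=[{"travel": [0, 0, -1.2], "roll": 0}, {"travel": [0, 0, -2], "roll": 0}, {"travel": [0, 0, -2.6], "roll": 0}, {"travel": [0, 0, -3.1], "roll": 0}, {"travel": [0, 0, -3.1], "roll": 0}])

```text
t: 6.75
position: [0.5056, 0.2915, 0.0403]
ee_rot: [0.019, 1.0, -0.002, -0.003]
force: [0.2, 0.1, -1.3]
opening: 0.275
gripper_force: 39.8
```

>>> play_rows(moves=[{"travel": [0, 0, -0.6], "roll": 0}, {"travel": [0, 0, -1.2], "roll": 0}, {"travel": [0, 0, -1.8], "roll": 0}, {"travel": [0, 0, -2.3], "roll": 0}, {"travel": [0, 0, -2.3], "roll": 0}])

```text
t: 7.25
position: [0.5057, 0.2914, 0.0175]
ee_rot: [0.019, 1.0, -0.001, -0.003]
force: [0.6, 0.4, -1.8]
opening: 0.268
gripper_force: 39.8
```

>>> play_rows(moves=[{"travel": [0.7, -0.03, 0], "roll": 0}, {"travel": [1.4, -0.05, 0], "roll": 0}, {"travel": [2.1, -0.08, 0], "roll": 0}, {"travel": [2.6, -0.1, 0], "roll": 0}, {"travel": [2.6, -0.1, 0], "roll": 0}])

```text
t: 7.75
position: [0.5333, 0.2904, 0.0184]
ee_rot: [0.02, 1.0, -0.001, -0.002]
force: [0.2, -0.1, -1.4]
opening: 0.273
gripper_force: 39.8
```

```bash
python3 w.py w4 scraper; python3 - <<'E'
from h import *
W=np.load('w4.npy');r=np.load('w4_scraper0.npy').astype(np.uint8)
r=cv2.dilate(r,np.ones((5,5)))>0
z0=np.nanmedian(W[r][:,2])
p=W[r&(abs(W[...,2]-z0)<.006)];p=p[p[:,0]<.575]
print(z0,cv2.minAreaRect((p[:,:2]*1000).astype(np.float32)))
a=cv2.imread('pics/w4.png')[300:480,200:440]
cv2.imwrite('pics/w4c.png',cv2.resize(cv2.convertScaleAbs(a,alpha=1.8),None,fx=3.3,fy=3.3))
E
```

```text
7.75 [0.5333 0.2904 0.0184] [ 2.000e-02  9.998e-01 -9.000e-04 -1.700e-03]
scraper 0 0.57 [283. 184. 360. 449.] [0.511 0.291 0.045]
  z: [(0.01, 142), (0.015, 158), (0.02, 159), (0.025, 189), (0.03, 211), (0.035, 225), (0.04, 11783), (0.045, 4021)]
0.0444723576681558 ((524.5982666015625, 290.2670593261719), (25.747671127319336, 94.95790100097656), 87.71182250976562)
```

View pics/w4c.png

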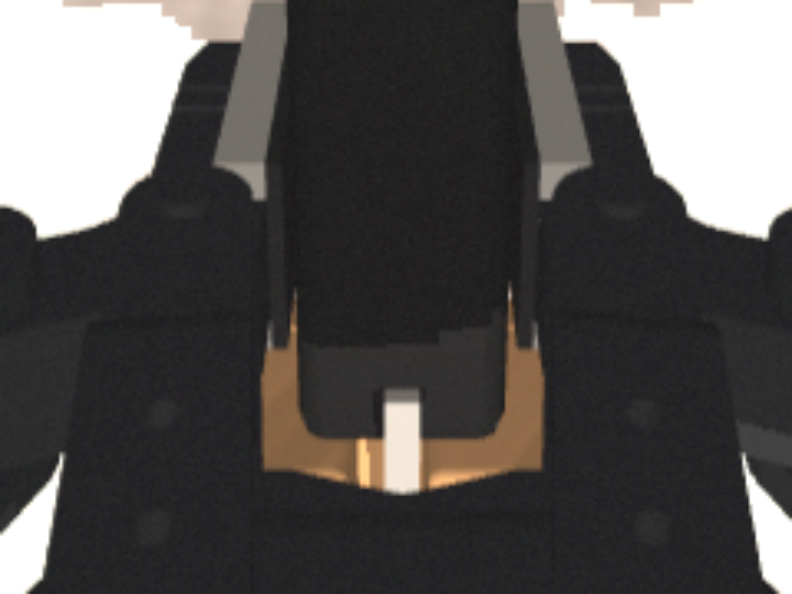

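The blade sits in the slot, about 1.5 mm towards its +y wall (blade at 402, slot 355–425 in the crop). I nudge it, finish the insertion and set it down.

>>> play_rows(moves=[{"travel": [0.2, -0.1, 0], "roll": 0}, {"travel": [0.4, -0.12, 0], "roll": 0}, {"travel": [0.4, -0.12, -0.25], "roll": 0}, {"travel": [0.4, -0.12, -0.5], "roll": 0}, {"travel": [0.4, -0.12, -0.5], "roll": 0}])

```text
t: 8.35
position: [0.5359, 0.2894, 0.013]
ee_rot: [0.019, 1.0, -0.001, -0.002]
force: [-0.3, 0.1, -1.7]
opening: 0.277
gripper_force: 39.8
```

>>> play_rows(moves=[{"travel": [0, 0, -0.08], "roll": 0}, {"travel": [0, 0, -0.12], "roll": 0}, {"travel": [0, 0, -0.12], "roll": 0}])

```text
t: 8.65
position: [0.5359, 0.2895, 0.0128]
ee_rot: [0.019, 1.0, -0.001, -0.002]
force: [-2.4, -1.3, 7.3]
opening: 0.274
gripper_force: 41.1
```

```bash
python3 w.py w5 scraper; python3 - <<'E'
from h import *
W=np.load('w5.npy');r=np.load('w5_scraper0.npy').astype(np.uint8)
r=cv2.dilate(r,np.ones((5,5)))>0
z0=np.nanmedian(W[r][:,2])
p=W[r&(abs(W[...,2]-z0)<.006)];p=p[p[:,0]<.58]
print(z0,cv2.minAreaRect((p[:,:2]*1000).astype(np.float32)),p[:,0].min())
E
```

```text
8.65 [0.5359 0.2895 0.0128] [ 0.0193  0.9998 -0.0012 -0.002 ]
scraper 0 0.76 [285. 181. 360. 451.] [0.515 0.29  0.039]
  z: [(0.005, 139), (0.01, 156), (0.015, 169), (0.02, 205), (0.025, 215), (0.03, 241), (0.035, 14609), (0.04, 1297)]
0.03899630475102667 ((527.8154296875, 289.2789001464844), (26.364442825317383, 94.64845275878906), 87.1827621459961) 0.48020512965021445
```

>>> play_rows(moves=[{"travel": [0, 0, 0], "roll": 0}, {"travel": [0, 0, 0], "roll": 0}, {"travel": [0, 0, 0], "roll": 0}, {"travel": [0, 0, 0], "roll": 0}, {"travel": [0, 0, 0.5], "roll": 0}], claw=-1)

```text
t: 9.25
position: [0.5357, 0.2893, 0.0167]
ee_rot: [0.019, 1.0, -0.001, -0.003]
force: [0.0, -0.2, 0.3]
opening: 0.999
gripper_force: 0.0
```

>>> play_rows(moves=[{"travel": [0, 0, 2], "roll": 0}, {"travel": [0, 0, 6], "roll": 0}, {"travel": [0, 0, 10.5], "roll": 0}, {"travel": [0, 0, 15], "roll": 0}, {"travel": [0, 0, 19.5], "roll": 0}])

```text
t: 9.75
position: [0.5357, 0.2892, 0.2143]
ee_rot: [0.019, 1.0, -0.001, -0.002]
force: [0.0, -0.1, 0.3]
opening: 0.998
gripper_force: 0.0
```

>>> play_rows(moves=[{"travel": [0, 0, 2], "roll": 0}, {"travel": [0, 0, 2], "roll": 0}, {"travel": [0, 0, 2], "roll": 0}])

```text
t: 10.05
position: [0.536, 0.2891, 0.2324]
ee_rot: [0.019, 1.0, -0.001, -0.002]
force: [0.3, 0.2, 0.4]
opening: 1.001
gripper_force: 0.0
```

```bash
python3 w.py w6 scraper block; python3 - <<'E'
from h import *
W=np.load('w6.npy')
im=cv2.imread('pics/w6.png').max(2)
r=cv2.dilate(np.load('w6_scraper0.npy').astype(np.uint8),np.ones((5,5)))>0
p=W[r&(abs(W[...,2]-.039)<.006)&(im<45)];print('handle',cv2.minAreaRect((p[:,:2]*1000).astype(np.float32)))
p=W[r&(W[...,2]>.03)];print('all',cv2.minAreaRect((p[:,:2]*1000).astype(np.float32)))
E
```

```text
10.05 [0.536  0.2891 0.2324] [ 0.0195  0.9998 -0.0011 -0.0018]
scraper 0 0.8 [308. 142. 339. 330.] [0.527 0.288 0.038]
  z: [(0.035, 2776), (0.04, 210)]
block 0 0.85 [221. 348. 339. 456.] [0.743 0.237 0.045]
  z: [(-0.005, 158), (0.0, 301), (0.005, 568), (0.01, 387), (0.015, 378), (0.02, 397), (0.025, 395), (0.03, 415), (0.035, 417), (0.04, 851), (0.045, 4470)]
block 1 0.84 [286. 245. 360. 335.] [0.615 0.282 0.032]
  z: [(-0.005, 108), (0.0, 476), (0.005, 120), (0.01, 124), (0.015, 112), (0.02, 112), (0.025, 170), (0.03, 4405)]
block 2 0.68 [164.   2. 298.  92.] [0.403 0.216 0.044]
  z: [(0.005, 888), (0.01, 152), (0.015, 185), (0.02, 182), (0.025, 188), (0.03, 192), (0.035, 201), (0.04, 7627), (0.045, 2236)]
block 3 0.57 [ 76. 211. 172. 301.] [0.576 0.1   0.032]
  z: [(-0.005, 112), (0.0, 317), (0.005, 206), (0.01, 374), (0.015, 461), (0.02, 474), (0.025, 478), (0.03, 4915)]
handle ((524.0482177734375, 288.93243408203125), (23.72002601623535, 88.71414947509766), 87.6310806274414)
all ((567.2981567382812, 287.1672668457031), (23.90605926513672, 175.28175354003906), 87.57071685791016)
```

View pics/w6.png

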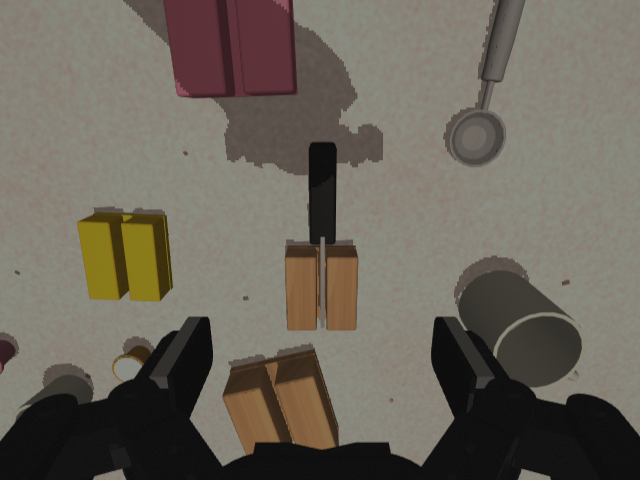

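Scraper stands in the slot: handle (322,190), blade along (322,285), reaching nearly the block's far end. I check the gap numerically and head for the bottle.

```bash
python3 - <<'E'
from h import *
W=np.load('w6.npy');im=cv2.imread('pics/w6.png').astype(int)
r=cv2.dilate(np.load('w6_block1.npy').astype(np.uint8),np.ones((5,5)))>0
p=W[r&(abs(W[...,2]-.033)<.006)&(im[...,2]-im[...,0]>25)]
print(cv2.minAreaRect((p[:,:2]*1000).astype(np.float32)))
T=np.load('top.npy');q=T[225:280,360:410].reshape(-1,3);q=q[q[:,2]>.13]
print(len(q),cv2.minEnclosingCircle((q[:,:2]*1000).astype(np.float32)),np.median(q,0))
T=np.load('scene.npy');q=T[170:215,250:290].reshape(-1,3);q=q[q[:,2]>.142]
print(len(q),cv2.minEnclosingCircle((q[:,:2]*1000).astype(np.float32)),np.median(q,0))
E
```

```text
((622.7720947265625, 284.03948974609375), (69.89152526855469, 80.30535125732422), 87.72321319580078)
254 ((555.37890625, -219.28346252441406), 25.231903076171875) [ 0.55398448 -0.21936896  0.14736615]
230 ((555.638916015625, -215.90261840820312), 27.279518127441406) [ 0.5542627  -0.21332567  0.14647821]
```

>>> play_rows(moves=[{"travel": [0, -4.6, 1.2], "roll": 0}, {"travel": [0, -9.2, 2.4], "roll": 0}, {"travel": [0, -13.8, 3.6], "roll": 0}, {"travel": [0, -18.4, 4.8], "roll": 0}, {"travel": [0, -23, 6], "roll": 0}])

```text
t: 10.7
position: [0.5354, 0.0576, 0.2913]
ee_rot: [0.019, 1.0, -0.001, -0.003]
force: [0.9, -0.9, 0.1]
opening: 0.997
gripper_force: 0.0
```

>>> play_rows(moves=[{"travel": [-0.6, -4.8, 0.6], "roll": 0}, {"travel": [-1.2, -9.6, 1.2], "roll": 0}, {"travel": [-1.8, -14.4, 1.8], "roll": 0}, {"travel": [-2.4, -19.2, 2], "roll": 0}, {"travel": [-3, -24, 2], "roll": 0}])

```text
t: 11.2
position: [0.5053, -0.1824, 0.3114]
ee_rot: [0.019, 1.0, -0.001, -0.003]
force: [0.2, 0.6, 0.7]
opening: 0.999
gripper_force: 0.0
```

>>> play_rows(moves=[{"travel": [0, -2.5, 0], "roll": 0}, {"travel": [0, -3.5, 0], "roll": 0}, {"travel": [0, -3.5, 0], "roll": 0}, {"travel": [0, -3.5, 0], "roll": 0}])

```text
t: 11.6
position: [0.5063, -0.2138, 0.3115]
ee_rot: [0.018, 1.0, -0.001, -0.003]
force: [-0.2, 1.0, -0.3]
opening: 1.0
gripper_force: 0.0
```

```bash
cat > cap.py <<'E'
from w import *
n=sys.argv[1]; W=look(n,['cap'])
m=(W[...,2]>.135)&(W[...,2]<.16)&(abs(W[...,0]-.553)<.06)&(abs(W[...,1]+.215)<.06)
q=W[m]; print(len(q),cv2.minEnclosingCircle((q[:,:2]*1000).astype(np.float32)),cv2.minAreaRect((q[:,:2]*1000).astype(np.float32)),np.median(q,0))
E
python3 cap.py w7
```

```text
11.6 [ 0.5063 -0.2138  0.3115] [ 1.850e-02  9.998e-01 -5.000e-04 -2.600e-03]
cap 0 0.9 [287. 230. 351. 295.] [ 0.548 -0.219  0.145]
  z: [(0.14, 824), (0.145, 1628)]
2555 ((552.9083862304688, -219.30406188964844), 25.35430335998535) ((552.682373046875, -219.39056396484375), (49.49845504760742, 49.190834045410156), 55.899330139160156) [ 0.55091923 -0.21918637  0.14528244]
```

View pics/w7.png

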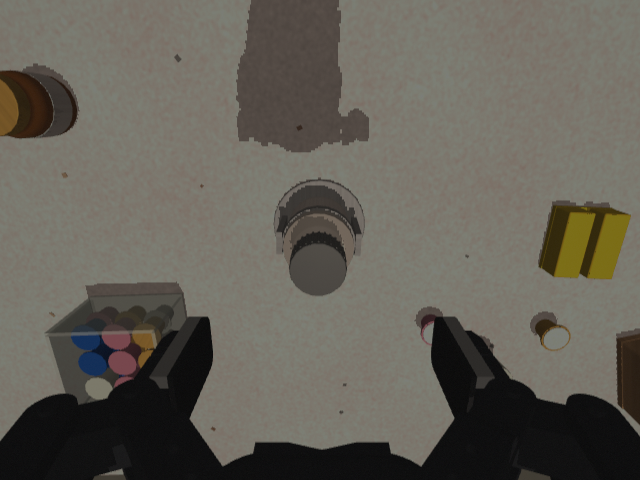

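The cap (319,268) is at (0.553, -0.219). The gap from handle to block came out about 14 mm instead of 10, so I go back first and push the scraper 4 mm farther in.

>>> play_rows(moves=[{"travel": [0.6, 4.8, 0], "roll": 0}, {"travel": [1.2, 9.6, 0], "roll": 0}, {"travel": [1.8, 14.4, 0], "roll": 0}, {"travel": [2.4, 19.2, 0], "roll": 0}, {"travel": [2.9, 24, 0], "roll": 0}])

```text
t: 12.2
position: [0.5347, 0.0279, 0.3124]
ee_rot: [0.018, 1.0, -0.001, -0.002]
force: [1.1, 0.4, -0.6]
opening: 0.999
gripper_force: 0.0
```

>>> play_rows(moves=[{"travel": [0, 4.6, -1.5], "roll": 0}, {"travel": [0, 9.2, -3], "roll": 0}, {"travel": [0, 13.8, -4.5], "roll": 0}, {"travel": [0, 18.4, -6], "roll": 0}, {"travel": [0, 23, -7.5], "roll": 0}])

```text
t: 12.7
position: [0.5339, 0.2578, 0.2367]
ee_rot: [0.018, 1.0, -0.001, -0.002]
force: [0.9, -0.5, 0.1]
opening: 0.999
gripper_force: 0.0
```

>>> play_rows(moves=[{"travel": [0, 3.2, -2], "roll": 0}, {"travel": [0, 3.2, -6], "roll": 0}, {"travel": [0, 3.2, -10], "roll": 0}, {"travel": [0, 3.2, -13], "roll": 0}, {"travel": [0, 3.2, -13], "roll": 0}])

```text
t: 13.2
position: [0.532, 0.2867, 0.1035]
ee_rot: [0.018, 1.0, -0.003, -0.005]
force: [-0.1, -0.9, 0.3]
opening: 1.001
gripper_force: 0.0
```

>>> play_rows(moves=[{"travel": [0, 0.2, -3.5], "roll": 0}, {"travel": [0, 0.2, -6.5], "roll": 0}, {"travel": [0, 0.2, -8.5], "roll": 0}, {"travel": [0, 0.2, -8.8], "roll": 0}])

```text
t: 13.6
position: [0.5343, 0.2892, 0.0186]
ee_rot: [0.019, 1.0, -0.001, -0.003]
force: [-0.0, 0.4, 0.5]
opening: 1.003
gripper_force: 0.0
```

>>> play_rows(moves=[{"travel": [0, 0, 0], "roll": 0}, {"travel": [0, 0, 0], "roll": 0}, {"travel": [0, 0, 0], "roll": 0}, {"travel": [0, 0, 0], "roll": 0}, {"travel": [0, 0, 0], "roll": 0}], claw=1, force=25)

```text
t: 14.1
position: [0.5356, 0.2887, 0.0202]
ee_rot: [0.019, 1.0, -0.001, -0.001]
force: [-0.4, -1.7, 7.9]
opening: 0.28
gripper_force: 26.7
```

>>> play_rows(moves=[{"travel": [0.2, 0, 0], "roll": 0}, {"travel": [0.4, 0, 0], "roll": 0}, {"travel": [0.4, 0, 0], "roll": 0}, {"travel": [0.4, 0, 0], "roll": 0}])

```text
t: 14.5
position: [0.5385, 0.2888, 0.0202]
ee_rot: [0.019, 1.0, -0.001, -0.002]
force: [-4.8, -0.4, 9.0]
opening: 0.276
gripper_force: 27.0
```

>>> play_rows(moves=[{"travel": [0, 0, 0], "roll": 0}, {"travel": [0, 0, 0], "roll": 0}, {"travel": [0, 0, 0], "roll": 0}, {"travel": [0, 0, 0], "roll": 0}, {"travel": [0, 0, 0.5], "roll": 0}], claw=-1)

```text
t: 15.0
position: [0.5388, 0.2882, 0.0237]
ee_rot: [0.019, 1.0, -0.001, -0.003]
force: [-0.2, 0.0, -0.4]
opening: 1.003
gripper_force: 0.0
```

>>> play_rows(moves=[{"travel": [0, 0, 2], "roll": 0}, {"travel": [0, 0, 6], "roll": 0}, {"travel": [0, 0, 10.5], "roll": 0}, {"travel": [0, 0, 15], "roll": 0}, {"travel": [0, 0, 19.5], "roll": 0}])

```text
t: 15.5
position: [0.5387, 0.2882, 0.2212]
ee_rot: [0.019, 1.0, -0.001, -0.002]
force: [0.6, -0.0, -0.5]
opening: 1.003
gripper_force: 0.0
```

>>> play_rows(moves=[{"travel": [0, 0, 2], "roll": 0}, {"travel": [0, 0, 2], "roll": 0}, {"travel": [0, 0, 2], "roll": 0}])

```text
t: 15.8
position: [0.539, 0.2881, 0.2393]
ee_rot: [0.019, 1.0, -0.001, -0.002]
force: [-0.9, -0.0, 0.3]
opening: 0.994
gripper_force: 0.0
```

```bash
python3 w.py w8 scraper block |grep -v z:; python3 - <<'E'
from h import *
W=np.load('w8.npy')
im=cv2.imread('pics/w8.png').astype(int)
r=cv2.dilate(np.load('w8_scraper0.npy').astype(np.uint8),np.ones((5,5)))>0
p=W[r&(abs(W[...,2]-.039)<.006)&(im.max(2)<45)];h=cv2.minAreaRect((p[:,:2]*1000).astype(np.float32));print('handle',h,np.median(p[:,2]))
p=W[(abs(W[...,2]-.033)<.006)&(im[...,2]-im[...,0]>25)&(abs(W[...,0]-.62)<.05)&(abs(W[...,1]-.287)<.045)]
b=cv2.minAreaRect((p[:,:2]*1000).astype(np.float32));print(b, 'gap',b[0][0]-40-h[0][0]-45)
E
```

```text
15.8 [0.539  0.2881 0.2393] [ 0.0195  0.9998 -0.0011 -0.0018]
scraper 0 0.76 [307. 138. 340. 324.] [0.53  0.287 0.038]
block 0 0.98 [167.   3. 299.  91.] [0.404 0.216 0.044]
block 1 0.83 [223. 342. 342. 453.] [0.747 0.237 0.045]
block 2 0.77 [ 82. 209. 176. 299.] [0.576 0.099 0.032]
block 3 0.66 [285. 241. 359. 326.] [0.616 0.282 0.032]
handle ((527.1325073242188, 288.2415466308594), (23.740991592407227, 89.21061706542969), 87.890380859375) 0.03802614972774626
((622.8134155273438, 284.0237121582031), (69.94222259521484, 80.24996948242188), 87.84184265136719) gap 10.680908203125
```

The gap is now 10.7 mm. On to the cap, with a closer look.

>>> play_rows(moves=[{"travel": [0, -4.7, 1.2], "roll": 0}, {"travel": [0, -9.4, 2.4], "roll": 0}, {"travel": [0, -14.1, 3], "roll": 0}, {"travel": [0, -18.8, 3], "roll": 0}, {"travel": [0, -23.5, 3], "roll": 0}])

```text
t: 16.45
position: [0.5385, 0.0516, 0.2682]
ee_rot: [0.019, 1.0, -0.001, -0.003]
force: [1.2, -0.9, -0.3]
opening: 1.0
gripper_force: 0.0
```

>>> play_rows(moves=[{"travel": [0, -4.8, 0], "roll": 0}, {"travel": [0, -9.6, 0], "roll": 0}, {"travel": [0, -14.4, 0], "roll": 0}, {"travel": [0, -19.2, 0], "roll": 0}, {"travel": [0, -24, 0], "roll": 0}])

```text
t: 16.95
position: [0.5384, -0.1884, 0.2679]
ee_rot: [0.019, 1.0, -0.001, -0.003]
force: [1.4, 0.0, 0.1]
opening: 1.0
gripper_force: 0.0
```

>>> play_rows(moves=[{"travel": [0, -2.5, -2], "roll": 0}, {"travel": [0, -3.2, -4], "roll": 0}, {"travel": [0, -3.2, -6], "roll": 0}, {"travel": [0, -3.2, -6], "roll": 0}, {"travel": [0, -3.2, -6], "roll": 0}])

```text
t: 17.45
position: [0.5389, -0.2181, 0.2084]
ee_rot: [0.019, 1.0, -0.001, -0.003]
force: [0.1, 0.8, 0.4]
opening: 0.998
gripper_force: 0.0
```

```bash
python3 cap.py w9; python3 -c "
from h import *;print(manip.observe()['joints'])"
```

```text
17.45 [ 0.5389 -0.2181  0.2084] [ 1.900e-02  9.998e-01 -7.000e-04 -3.100e-03]
cap 0 0.59 [277. 229. 367. 322.] [ 0.549 -0.219  0.146]
  z: [(0.115, 157), (0.12, 173), (0.125, 175), (0.13, 157), (0.135, 187), (0.14, 522), (0.145, 4825)]
5538 ((553.8069458007812, -219.5056610107422), 25.622745513916016) ((553.3645629882812, -219.46337890625), (50.20397186279297, 49.58541488647461), 28.945262908935547) [ 0.5511859  -0.21955187  0.14596507]
[ 0.48289893  0.46777353 -0.28052446  1.94077318  0.18649931  0.76071134
  1.62788363]
```

>>> play_rows(moves=[{"travel": [0.5, -0.1, -0.5], "roll": -0.14}, {"travel": [1, -0.1, -1], "roll": -0.28}, {"travel": [1.5, -0.1, -2], "roll": -0.42}, {"travel": [1.5, -0.1, -3], "roll": -0.56}, {"travel": [1.5, -0.1, -4], "roll": -0.7}])

```text
t: 18.05
position: [0.555, -0.2193, 0.1699]
ee_rot: [0.363, 0.932, -0.0, -0.001]
force: [-0.1, 0.7, 0.2]
opening: 1.001
gripper_force: 0.0
```

>>> play_rows(moves=[{"travel": [0, 0, -1], "roll": 0}, {"travel": [0, 0, -1], "roll": 0}])

```text
t: 18.25
position: [0.5539, -0.2189, 0.1586]
ee_rot: [0.359, 0.933, -0.0, -0.003]
force: [0.2, 0.0, -0.2]
opening: 0.998
gripper_force: 0.0
```

>>> play_rows(moves=[{"travel": [0, 0, -1.5], "roll": 0}, {"travel": [0, 0, -3], "roll": 0}, {"travel": [0, 0, -4.1], "roll": 0}, {"travel": [0, 0, -4.1], "roll": 0}])

```text
t: 18.65
position: [0.5536, -0.2193, 0.1172]
ee_rot: [0.36, 0.933, -0.0, -0.003]
force: [-0.9, -0.2, 0.1]
opening: 0.998
gripper_force: 0.0
```

>>> play_rows(moves=[{"travel": [0, 0, 0], "roll": 0}, {"travel": [0, 0, 0], "roll": 0}, {"travel": [0, 0, 0], "roll": 0}, {"travel": [0, 0, 0], "roll": 0}], claw=1, force=30)

```text
t: 19.05
position: [0.5545, -0.2197, 0.1189]
ee_rot: [0.361, 0.933, -0.0, -0.002]
force: [-0.5, 0.1, 4.6]
opening: 0.569
gripper_force: 30.2
```

>>> play_rows(moves=[{"travel": [0, 0, -0.2], "roll": 0}, {"travel": [0, 0, -0.4], "roll": 0}, {"travel": [0, 0, -0.6], "roll": 0}, {"travel": [0, 0, -0.7], "roll": 0}, {"travel": [0, 0, -0.7], "roll": 0}], force=70)

```text
t: 19.55
position: [0.5545, -0.2197, 0.1121]
ee_rot: [0.361, 0.933, -0.0, -0.002]
force: [-1.8, 0.4, 11.0]
opening: 0.561
gripper_force: 71.0
```

>>> play_rows(moves=[{"travel": [0, 0, -0.05], "roll": 0.1}, {"travel": [0, 0, -0.05], "roll": 0.22}, {"travel": [0, 0, -0.05], "roll": 0.34}, {"travel": [0, 0, -0.05], "roll": 0.46}, {"travel": [0, 0, -0.05], "roll": 0.58}])

```text
t: 20.05
position: [0.5556, -0.2197, 0.1121]
ee_rot: [0.077, 0.997, -0.001, -0.0]
force: [0.1, 0.9, 12.0]
opening: 0.562
gripper_force: 71.1
```

>>> play_rows(moves=[{"travel": [0, 0, 0], "roll": 0.12}, {"travel": [0, 0, 0], "roll": 0.24}, {"travel": [0, 0, 0], "roll": 0.36}, {"travel": [0, 0, 0], "roll": 0.48}, {"travel": [0, 0, 0], "roll": 0.56}])

```text
t: 20.55
position: [0.5556, -0.2198, 0.1121]
ee_rot: [-0.202, 0.979, -0.002, -0.0]
force: [-0.1, 0.9, 11.1]
opening: 0.561
gripper_force: 71.1
```

>>> play_rows(moves=[{"travel": [0, 0, 0], "roll": 0}, {"travel": [0, 0, 0], "roll": 0}])

```text
t: 20.75
position: [0.5556, -0.2198, 0.1121]
ee_rot: [-0.199, 0.98, -0.002, -0.0]
force: [-1.4, 0.0, 11.0]
opening: 0.563
gripper_force: 71.1
```

```bash
python3 -c "
from h import *;s=manip.observe();print(s['joints'],s['ee_rot'],s['wrist_torque'],s['force'])"
```

```text
[ 0.53994019  0.62658518 -0.38655712  1.98066914  0.40579553  0.60783574
  1.85503187] [-1.99407574e-01  9.79913788e-01 -2.35206985e-03 -2.36492930e-04] [0.07408031 0.00563971 0.00833408] [-1.39500729  0.01438268 11.03696614]
```

>>> play_rows(moves=[{"travel": [0, 0, 0.4], "roll": 0}, {"travel": [0, 0, 0.8], "roll": 0}, {"travel": [0, 0, 1.3], "roll": 0}, {"travel": [0, 0, 1.8], "roll": 0}, {"travel": [0, 0, 2.2], "roll": 0}])

```text
t: 21.25
position: [0.5537, -0.2195, 0.1328]
ee_rot: [-0.199, 0.98, -0.001, -0.002]
force: [0.6, 0.3, -1.1]
opening: 0.558
gripper_force: 71.9
```

>>> play_rows(moves=[{"travel": [0, 0, 2], "roll": 0}, {"travel": [0.1, 0, 4.5], "roll": 0}, {"travel": [0.1, 0, 7], "roll": 0}, {"travel": [0.1, 0, 8.3], "roll": 0}, {"travel": [0.1, 0, 8.7], "roll": 0}])

```text
t: 21.75
position: [0.5553, -0.2197, 0.2207]
ee_rot: [-0.199, 0.98, -0.002, -0.001]
force: [-0.5, -0.1, 0.2]
opening: 0.558
gripper_force: 72.0
```

>>> play_rows(moves=[{"travel": [0, 0, 0], "roll": 0}, {"travel": [0, 0, 0], "roll": 0}, {"travel": [0, 0, 0], "roll": 0}, {"travel": [0, 0, 0], "roll": 0}, {"travel": [0, 0, 0], "roll": 0}])

```text
t: 22.25
position: [0.5549, -0.2195, 0.219]
ee_rot: [-0.199, 0.98, -0.001, -0.002]
force: [0.3, 0.2, -0.4]
opening: 0.564
gripper_force: 72.0
```

```bash
python3 - <<'E'
from h import *
for k in ['scene','top']:
    im,d=manip.get_image(k);W=cloud(k,d);cv2.imwrite(f'pics/{k}9.png',im[...,::-1])
    for n in ['cap','bottle','scraper']:
        for r in manip.silhouettes(k,n)[:2]:
            p=W[r['region']];p=p[~np.isnan(p[:,0])];print(k,n,round(r['confidence'],2),np.round(r['rect']),np.median(p,0).round(3),np.percentile(p[:,2],[3,97]).round(3))
a=cv2.imread('pics/scene9.png')[120:350,200:480]
cv2.imwrite('pics/s9.png',cv2.resize(a,None,fx=2.6,fy=2.6,interpolation=cv2.INTER_CUBIC))
E
```

```text
scene cap 0.59 [251. 148. 274. 174.] [ 0.565 -0.208  0.243] [0.214 0.249]
scene bottle 0.98 [248. 187. 290. 244.] [ 0.569 -0.196  0.057] [0.004 0.129]
scene bottle 0.51 [249. 292. 274. 323.] [ 0.752 -0.015  0.036] [0.004 0.057]
scene scraper 0.55 [384. 315. 442. 368.] [0.549 0.293 0.038] [0.005 0.044]
scene scraper 0.41 [475. 335. 527. 377.] [0.464 0.445 0.012] [-0.001  0.021]
top cap 0.58 [337. 202. 345. 214.] [ 0.698 -0.078  0.03 ] [0.023 0.035]
top bottle 0.7 [368. 233. 402. 268.] [ 0.535 -0.207  0.043] [0.005 0.119]
top scraper 0.62 [220. 219. 229. 279.] [0.543 0.284 0.04 ] [0.014 0.046]
```

View pics/s9.png

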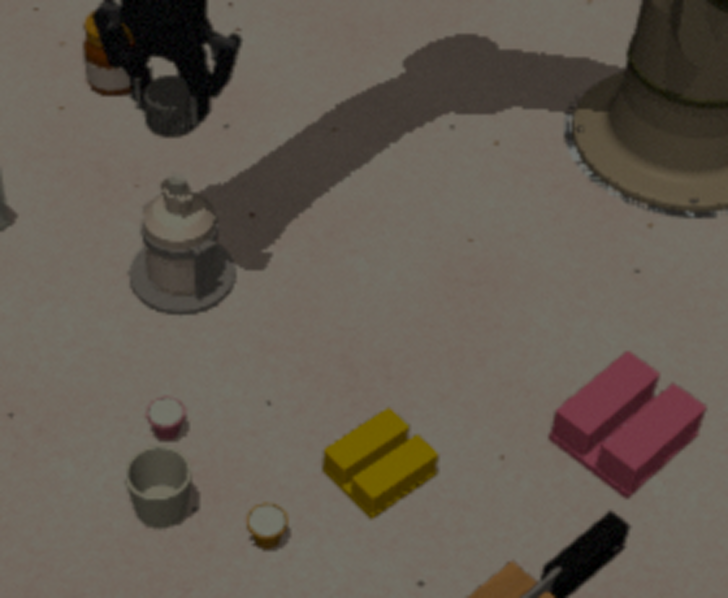

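The cap hangs level in the gripper (crop 170,105), underside about 0.214 m up, over the open bottle neck (176,188). The scraper stays in its block (590,555). Handing in.

```bash
python3 -c "
from cell import manip
print(manip.sign_off())"
```

```text
the job is handed in; nothing more can be done
None
```

The job is handed in: the scraper's blade is in the wooden block's slot (handle about 11 mm from the block) and released, and the freed cap is held level about 9 cm above the open bottle; the simulator gave no verdict.

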